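# Load the draining sample rack into the covered lane

### The job

Lift the blue sample rack, which hangs by its bail, up off the double hook and, keeping it upright, set it down gently in the open front of the loading lane with the fin towards you. Fold the bail down flat there, then take the rack by its fin end and slide it in under the clear cover until it is fully home against the red end stop, and let go. Leave the white rack hanging and the other things where they are.

Things in the scene. Friction and masses are not known exactly. Their poses are not given: they have to be found in the camera images.
- blue_rack_bar (a point): centre of the orange grip sleeve (14 mm thick, 50 mm long) on the blue rack's bail of 8 mm steel wire, 106 mm wide, pivoted at mid-length on the rack's long sides 55 mm above its underside. The sleeve is 90 mm from the pivot line: 145 mm above the underside with the bail up. y axis: along the sleeve. It turns with the bail. At the start it hangs on the double hook
- blue_rack_mid (a point): centre of the blue rack, 35 mm above the middle of its underside. Black base, blue top plate, 15 fixed vials whose white caps reach 78 mm above the underside. 130 mm long (x) without the fin, 90 mm wide (y), 0.4 to 0.65 kg. x axis: from the fin end to the nose that goes first into the lane; z up. Held by the bail it swings freely
- blue_rack_fin (a point): grip point on the blue fin at the near (-x) end of the blue rack: 82 mm from the rack's middle, 62 mm above its underside. The fin is 10 mm thick (across y), 28 mm long (x) and reaches from 31 to 76 mm above the underside; pinch it from above across y. Axes as the rack's
- blue_rack_bail (a joint): angle of the blue rack's bail: 0 upright, 1.57 folded flat to the nose (+x) side, where its bar lies 25 mm beyond the nose, 55 mm above the underside. It folds only that way (stop at -0.15 on the other). Left near upright it stays up; pushed over beyond about 0.3 it drops the rest of the way by itself
- stand_blue: draining stand of the blue rack: drip tray, post 90 mm behind the bar, 262 mm tall. The bail's bar lies 245 mm up on two 8 mm prongs 72 mm apart that come from the post towards -x. Origin: on the table; the bar lies over it or up to 18 mm to +x. The prongs' tips, 22 mm before the origin, turn up to 260 mm: lift the bar 30 to 50 mm (not more, the vials would meet the prongs), then draw it off to -x
- white_rack_mid (a point): centre of the other rack, same make and size with a white top and green caps, hanging at the same height on an identical stand beside, its fin end too facing roughly to the robot: leave it hanging, and pass it on the near side when the blue rack is on the far stand
- lane: loading lane, fixed: aluminium plate 320 (x) x 160 mm, upper face 10 mm above the table. Origin: middle of the plate at table height. x axis: the way a rack slides in. Black guides 18 mm high, 126 mm apart at the front, closing to 100 mm at x = +20 mm. Clear cover from x = +50 to +160 mm, roof 100 to 106 mm above the table: a rack passes only with its bail flat. Red end stop's face at x = +145 mm
- lane_front (a point): good place to set the rack down: middle of its underside here, 65 mm before the lane's origin, on the lane's upper face; there is room for the bail to fold. 145 mm short of home. Axes as the lane's
- lane_home (a point): where the middle of the rack's underside is when the rack is fully home: 80 mm along the lane's x from its origin, on the lane's upper face. Axes as the lane's
- amber_bottle_mid (a point): bystander: amber reagent bottle, 52 mm across, 95 mm tall, its centre
- jar_mid (a point): bystander: white jar with green cap, 60 mm across, 70 mm tall, its centre
- trough_mid (a point): bystander: clear reagent trough 120 x 80 x 40 mm, its centre
- beaker_mid (a point): bystander: clear beaker 68 mm across, 80 mm tall, its centre
- tip_box_mid (a point): bystander: blue box of pipette tips 122 x 84 x 58 mm, its centre

How it is judged:
By the outcome, as a careful person would: the job done as asked, in the order asked, and still so for the second after the job is handed in, with the robot touching nothing.
It also fails if it takes over 62 s, if anything falls off the work surface, if the arm or the gripper's body presses on something with over 40 N, if the wrist force passes 120 N, or if a joint passes its speed limit or range.

### The arm

A 6-joint arm with a two-finger parallel gripper is mounted at the origin on the work surface. World frame = base frame: x ahead of the robot, y to its left, z up, the work surface at z = 0. Lengths are in m, angles in degrees, forces in N, time in s.
With the tool pointing down it reaches from about 0.35 to 0.8 m from the base axis. Payload 7.3 kg.
Tool frame: the origin (TCP) lies on the centre line of the jaws, within the pads' length; the fingertips stand 14 mm ahead of it and the grasp point (between the pads) lies 5 mm behind it (env.tips_ahead is the x of the fingertips in the tool frame, in m); x points along the fingers, z is the direction in which the jaws open and shut, and the axes are right-handed (so a half turn about x gives the same grasp; the last joint's range is limited). The gripper opens to 85 mm and grips with 20 to 120 N. Pads are 22 mm wide; open, the fingers measure 114 mm over their backs; the gripper's body (76 mm by 85 mm) begins 54 mm behind the grasp point. The pads swing forward as they close: fully open they stand 13 mm farther back than shut.
Start: joints at [65.088, 19.595, 87.324, -0, 73.075, -8.365], TCP at [0.15, 0.503, 0.245] pointing down, gripper open.
Joint ranges: [-145.02, 145.02], [-44.19, 115.74], [2.07, 154.8], [-57.11, 237.11], [16.16, 152.29], [-177.93, 177.93]. Speed limits (degrees/s): [147.25, 147.25, 180, 180, 180, 180].

### API

Orientations are given as a 3x3 rotation matrix whose columns are the frame's x, y, z axes.
In Python, from station import env gives the robot as it stands. The module is installed in compiled form; this text tells all that it offers.
- The arm moves only by the tool play_rows, never from a script. Its argument "rows" is text: rows parted by semicolons, each of 6 numbers parted by spaces: the shift along the tool's x, y, z in mm, then the turn, a rotation vector about the tool's x, y, z in rad. A call has exactly 8 rows; each row shifts and turns the commanded pose from where the row before left it, along the tool's axes as they then stand; what a row does not reach is not made up. A row lasts 1/12 s, in which the tool goes at most 41.7 mm and 7.16 degrees, less where a joint would pass 70% of its speed; a pose out of reach is approached as far as the arm can. A call with a gripper value outside its range is refused whole. "grip" is the closure, from 0 (fully open) to 1 (shut), set as the call begins (left out, the last holds). The fingers move at their own pace and stop on an object; "newtons" is the grip in N (left out, the last holds). Time passes only in rows, so rows that do not move let the fingers close, or fill a call up. It gives the time, the measured TCP pose, the force and the opening at its end, in the units of the state.
- env.state(): the state, without advancing time (a new reading comes with each control period).
- env.grab_frame(name): name is "scene" or "top"; returns a dict with "frame" (384x512x3 uint8, blue, green, red), "mtx" (3x3 intrinsics, pixels), "view" (4x4, takes a point from world to camera coordinates). Camera axes: x right, y down, z forward; pixel columns grow to the right and rows downward; lengths in m; the calibration is good to about 2 mm. A picture is of the moment at which its call begins. There is no depth.
- env.close_job(): hands the job in, once; it reports no verdict.
The state is a dict: "time": time; "q": joint angles; "joint_velocities": joint speeds; "tau": joint torques, N m; "ee_pos": TCP position; "eef_rot": TCP orientation; "contact_force": force on the tool from outside, world axes, zero at the start; "wrist_torque": the same for the moment, N m; "grip_width": finger opening in m.
Only numpy, scipy, OpenCV 4.12 (cv2) and the standard library are available. Lean on these libraries where they do the work, as an engineer would, in place of code of your own. Each camera call takes 0.05 s, during which the arm holds its last target.

## Working session

There is one attempt and no reset: what is moved stays moved. The work goes in short steps, Python scripts to look and compute and a tool call to move; the robot and the scene stay as the last step left them, time stands still between calls to the robot, and variables do not carry over. Pictures are saved under pics/ and viewed, and the job is handed in when it is done.

Besides the shell and the picture viewer there is one more tool, called after "Request:" as name(argument=value, ...), one argument or row to a line, values as JSON. play_rows: Moves the arm, as the interface text tells. Its arguments: {"type":"object","properties":{"rows":{"type":"string"},"grip":{"type":"number"},"newtons":{"type":"number"}},"required":["rows"]}

```bash
mkdir -p pics; cat > h.py <<'E'
import numpy as np, cv2
from station import env
def grab(n,save=None,crop=None,scale=1):
    f=env.grab_frame(n); im=f["frame"]
    if save:
        o=im
        if crop: o=o[crop[1]:crop[3],crop[0]:crop[2]]
        if scale!=1:o=cv2.resize(o,None,fx=scale,fy=scale,interpolation=cv2.INTER_CUBIC)
        cv2.imwrite("pics/"+save,o)
    return f
def ray(f,u,v):
    V=np.array(f["view"]);R=V[:3,:3];t=V[:3,3]
    d=R.T@np.linalg.solve(np.array(f["mtx"]),[u,v,1.]);return -R.T@t,d/np.linalg.norm(d)
def plane(f,u,v,z):
    c,d=ray(f,u,v);return c+d*(z-c[2])/d[2]
def tri(f1,p1,f2,p2):
    c1,d1=ray(f1,*p1);c2,d2=ray(f2,*p2)
    s=np.linalg.lstsq(np.c_[d1,-d2],c2-c1,rcond=None)[0]
    a=c1+d1*s[0];b=c2+d2*s[1];return (a+b)/2,np.linalg.norm(a-b)
def proj(f,P):
    V=np.array(f["view"]);p=np.array(f["mtx"])@(V[:3,:3]@P+V[:3,3]);return p[:2]/p[2]
E
python3 - <<'E'
from h import *
a=grab("scene","s0.png",scale=1.5);b=grab("top","t0.png",scale=1.5)
for f in(a,b):
    print(f["mtx"],ray(f,256,192))
s=env.state();print(s["time"],s["ee_pos"],s["eef_rot"],s["contact_force"],env.tips_ahead)
E
```

```text
[[424.62407425   0.         257.65385233]
 [  0.         424.62407425 195.41941524]
 [  0.           0.           1.        ]] (array([1.28308604, 0.06591913, 1.24476555]), array([-0.58604721, -0.03791389, -0.80938941]))
[[406.50095575   0.         252.43327982]
 [  0.         406.50095575 195.78729839]
 [  0.           0.           1.        ]] (array([0.33875169, 0.04265365, 1.3824208 ]), array([ 0.17278301, -0.00177147, -0.98495832]))
0.1 [0.14935787 0.50296482 0.24471474] [[-5.46508618e-04 -9.58591108e-01  2.84785514e-01]
 [-1.20003033e-03  2.84785980e-01  9.58590374e-01]
 [-9.99999131e-01  1.82126646e-04 -1.30597640e-03]] [-0.24750584  0.39430903 -0.39390108] 0.014
```

View pics/s0.png

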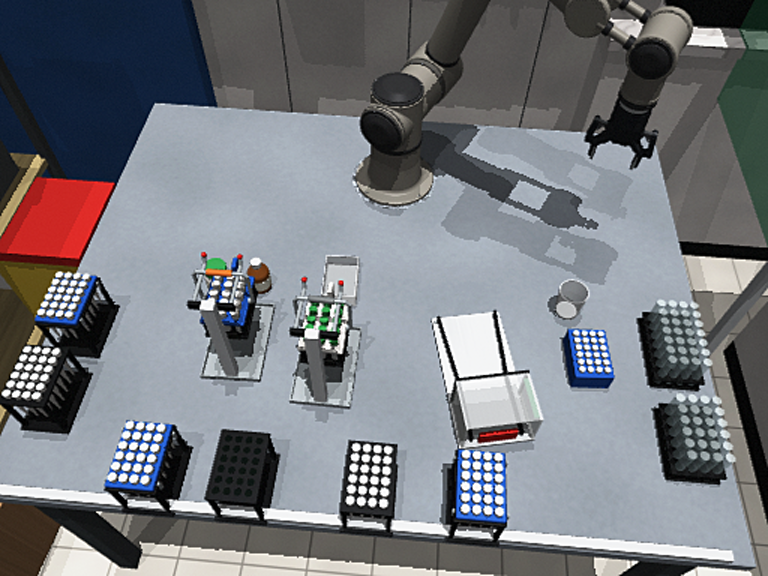

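View pics/t0.png

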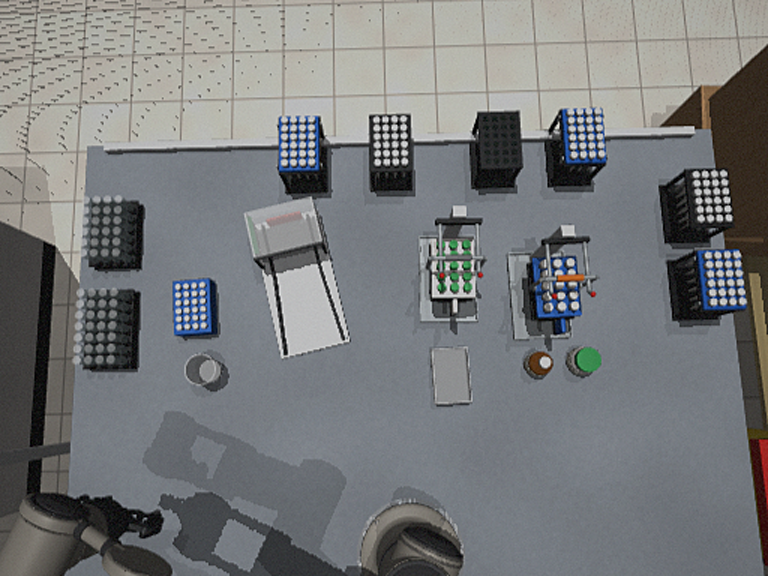

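The top view shows the blue rack on the right-hand stand (about 560,280 of 768), the white rack between it and the lane (about 300,290). The bystanders (trough, bottle, jar) lie nearer to the robot. Next I'm zooming in on the details.

```bash
python3 - <<'E'
from h import *
a=grab("scene","s1.png",crop=(110,150,250,290),scale=5);b=grab("top","t1.png",crop=(330,130,420,260),scale=4.6)
cv2.imwrite("pics/t2.png",cv2.resize(b["frame"][120:250,150:250],None,fx=4.6,fy=4.6,interpolation=2))
cv2.imwrite("pics/s2.png",cv2.resize(a["frame"][195:310,270:380],None,fx=5,fy=5,interpolation=2))
import pickle;pickle.dump((a,b),open("f0.pkl","wb"))
E
```

```text
(no output)
```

View pics/s1.png

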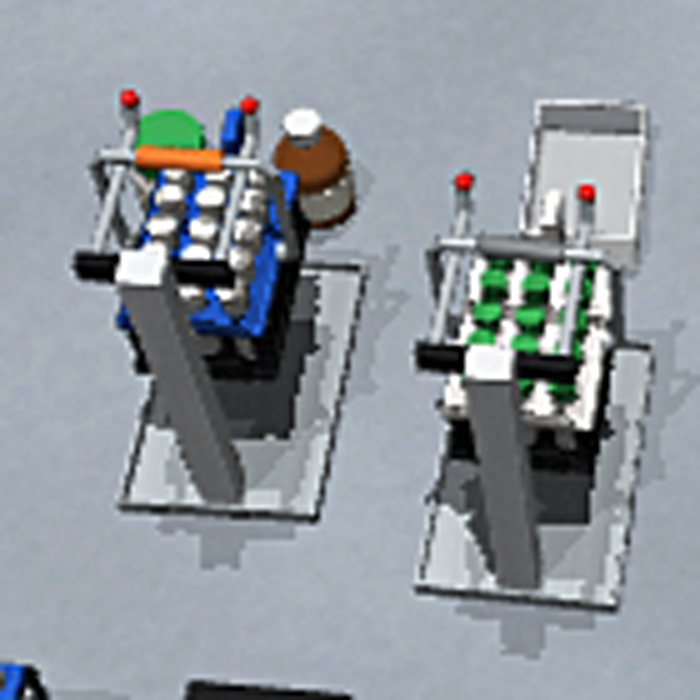

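View pics/t1.png

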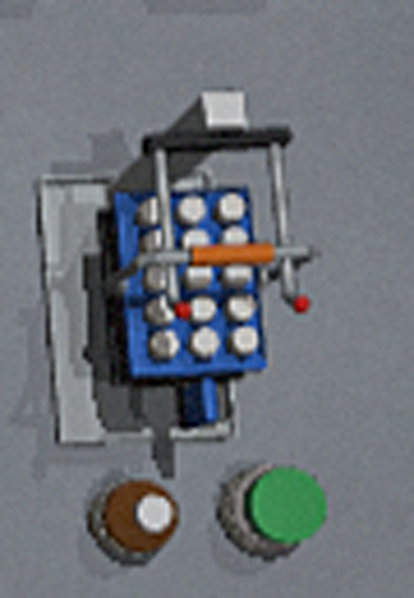

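View pics/t2.png

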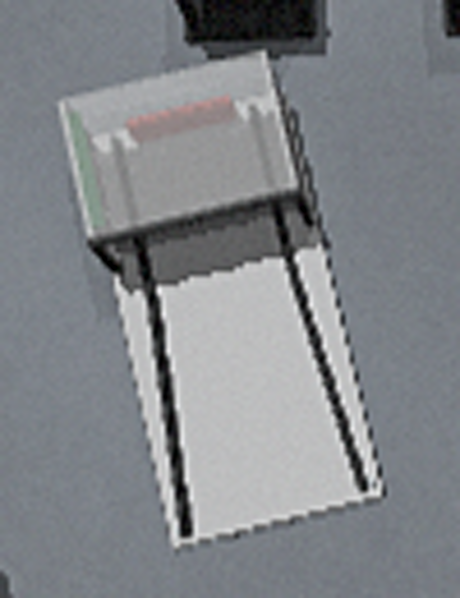

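View pics/s2.png

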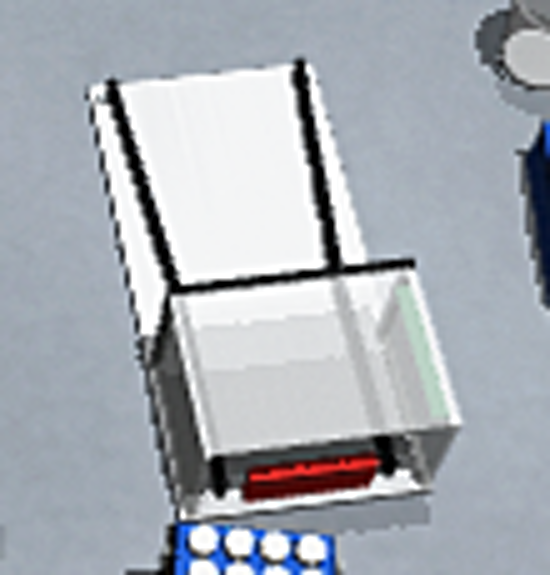

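```bash
python3 - <<'E'
from h import *
import pickle
a,b=pickle.load(open("f0.pkl","rb"))
def mask(f,lo,hi,roi):
    h=cv2.cvtColor(f["frame"],cv2.COLOR_BGR2HSV);m=cv2.inRange(h,lo,hi)
    z=np.zeros_like(m);z[roi[1]:roi[3],roi[0]:roi[2]]=m[roi[1]:roi[3],roi[0]:roi[2]];return z
def comps(m,mn=3):
    n,l,s,c=cv2.connectedComponentsWithStats(m);return [(c[i],s[i,4]) for i in range(1,n) if s[i,4]>=mn]
O=((8,150,130),(18,255,255))
ma=mask(a,*O,(110,170,180,200));mb=mask(b,*O,(360,170,400,200))
ends=[]
for m in(ma,mb):
    ys,xs=np.nonzero(m);print(len(xs),xs.mean(),ys.mean(),cv2.minAreaRect(np.c_[xs,ys].astype(np.float32)))
    ends.append((xs.mean(),ys.mean()))
P,e=tri(a,ends[0],b,ends[1]);print("bar",P,e)
print("bar plane",plane(a,*ends[0],.245),plane(b,*ends[1],.245))
R=((0,150,120),(6,255,255))
for n,f,roi in(("s",a,(120,160,250,200)),("t",b,(280,170,420,210))):
    for c,k in comps(cv2.bitwise_or(mask(f,*R,roi),mask(f,(172,150,120),(180,255,255),roi))): print(n,c,k,plane(f,*c,.262))
# sleeve direction via top view fit
for f,m in((a,ma),(b,mb)):
    ys,xs=np.nonzero(m)
    vx,vy,x0,y0=cv2.fitLine(np.c_[xs,ys].astype(np.float32),cv2.DIST_L2,0,.01,.01).ravel()
    p,q=plane(f,x0-8*vx,y0-8*vy,P[2]),plane(f,x0+8*vx,y0+8*vy,P[2]);d=q-p;print("yaw sleeve",np.degrees(np.arctan2(d[1],d[0])))
print("fin top pts", [plane(b,330+x/4.6,130+y/4.6,.245-.145+.076) for x,y in((180,422),(217,422),(187,380))])
print("blue top corners",[plane(b,330+x/4.6,130+y/4.6,.160)[:2] for x,y in((114,192),(247,187),(133,378),(264,368))])
pts={"F":((177,547),(383,495))}
L=plane(b,150+177/4.6,120+547/4.6,.01);Rr=plane(b,150+383/4.6,120+495/4.6,.01);print("front",L,Rr,np.linalg.norm(L-Rr))
Ls=plane(a,270+303/5,195+60/5,.01);Rs=plane(a,270+92/5,195+88/5,.01);print("front s",Ls,Rs)
print("roof",[plane(b,150+x/4.6,120+y/4.6,.106)[:2] for x,y in((60,100),(265,50),(303,190),(92,240))])
print("roof s",[plane(a,270+x/5,195+y/5,.106)[:2] for x,y in((460,420),(215,455),(172,290),(414,263))])
print("white bar", plane(b,330,174,.245))
E
```

```text
62 145.82258064516128 181.1451612903226 ((153.45506286621094, 181.34849548339844), (32.98168182373047, 3.797891139984131), 1.9091525077819824)
59 380.47457627118644 184.72881355932202 ((380.0, 184.5), (3.0, 16.0), 90.0)
bar [ 0.54964354 -0.31054753  0.24439682] 0.005386237669757831
bar plane [ 0.55052565 -0.30745578  0.245     ] [ 0.54985457 -0.31317494  0.245     ]
s [135.125 169.125] 8 [ 0.52206896 -0.34283678  0.262     ]
s [159.  170.5] 6 [ 0.52045688 -0.27182442  0.262     ]
s [202.125 185.875] 8 [ 0.56446021 -0.13650904  0.262     ]
s [227. 188.] 9 [ 0.56523372 -0.06431312  0.262     ]
t [294.28571429 183.        ] 7 [ 0.55807239 -0.06739117  0.262     ]
t [320.         182.71428571] 7 [ 0.55695866 -0.13941134  0.262     ]
t [395.         195.71428571] 7 [ 0.51454533 -0.3457586   0.262     ]
t [369.125 196.875] 8 [ 0.51317167 -0.27377681  0.262     ]
yaw sleeve 92.72116287220882
yaw sleeve -89.4572472406463
fin top pts [array([ 0.45192089, -0.29274942,  0.176     ]), array([ 0.45131007, -0.31652681,  0.176     ]), array([ 0.47903772, -0.29921066,  0.176     ])]
blue top corners [array([ 0.60826491, -0.26429196]), array([ 0.6092751, -0.3529473]), array([ 0.48313409, -0.26852547]), array([ 0.48750907, -0.35467423])]
front [0.4251202  0.27176949 0.01      ] [0.4593778  0.12019764 0.01      ] 0.15539500968774633
front s [0.42916488 0.27478191 0.01      ] [0.46656152 0.12770617 0.01      ]
roof [array([0.73717173, 0.33926827]), array([0.76998556, 0.19345382]), array([0.66678714, 0.16739184]), array([0.63483831, 0.31563359])]
roof s [array([0.74027685, 0.34515681]), array([0.77476992, 0.20327947]), array([0.67081996, 0.17675176]), array([0.63892759, 0.32340636])]
white bar [ 0.5848387  -0.17197598  0.245     ]
```

```bash
cat >> h.py <<'E'
from scipy.spatial.transform import Rotation as Ro
def yawof(R): return np.degrees(np.arctan2(R[1,2],R[0,2]))
def down(yaw):
    y=np.radians(yaw);z=np.array([np.cos(y),np.sin(y),0]);x=np.array([0,0,-1.]);return np.c_[x,np.cross(z,x),z]
def need(pos,yaw):
    s=env.state();p=np.array(s["ee_pos"]);R=np.array(s["eef_rot"]);T=down(yaw)
    print("t",s["time"],"pos",p.round(4),"yaw",yawof(R).round(2),"F",np.round(s["contact_force"],1),"w",s["grip_width"])
    print("shift mm",(R.T@(np.array(pos)-p)*1000).round(1),"rotvec",Ro.from_matrix(R.T@T).as_rotvec().round(4))
    print("shift in target axes",(T.T@(np.array(pos)-p)*1000).round(1))
def orange(f,roi=None):
    h=cv2.cvtColor(f["frame"],cv2.COLOR_BGR2HSV);m=cv2.inRange(h,(8,170,130),(18,255,255))
    if roi:
        z=np.zeros_like(m);z[roi[1]:roi[3],roi[0]:roi[2]]=m[roi[1]:roi[3],roi[0]:roi[2]];m=z
    n,l,s,c=cv2.connectedComponentsWithStats(m)
    i=1+np.argmax(s[1:,4]);return c[i],s[i],l==i
E
python3 - <<'E'
from h import *
import pickle
a,b=pickle.load(open("f0.pkl","rb"))
ca,sa,_=orange(a,(110,170,160,200));cb,sb,_=orange(b,(360,170,400,200));print(ca,sa,cb,sb)
print(tri(a,ca,b,cb),plane(a,*ca,.247),plane(b,*cb,.247))
need([.45,.2,.4],1.3);need([.55,-.312,.36],1.3)
E
```

```text
[145.56666667 181.18333333] [137 179  17   5  60] [380.51724138 184.75862069] [372 183  17   4  58]
(array([ 0.54965175, -0.31107711,  0.24405304]), np.float64(0.004797533067114575)) [ 0.5522011  -0.30742079  0.247     ] [ 0.54939428 -0.31266317  0.247     ]
t 0.2 pos [0.1494 0.5031 0.2449] yaw 73.45 F [ 0.5 -0.   0.6] w 0.08543690611307161
shift mm [-155.  -374.4 -205.1] rotvec [ 1.2593e+00 -9.0000e-04  5.0000e-04]
shift in target axes [-155.1 -309.8  293.6]
t 0.2 pos [0.1494 0.5031 0.2449] yaw 73.45 F [ 0.5 -0.   0.6] w 0.08543690611307161
shift mm [-114.6 -616.1 -667.3] rotvec [ 1.2593e+00 -9.0000e-04  5.0000e-04]
shift in target axes [-115.1 -823.9  382. ]
```

Request:
play_rows(
  rows="-14 -34 -18 0 0 0;-14 -34 -18 0 0 0;-14 -34 -18 0 0 0;-14 -34 -18 0 0 0;-14 -34 -18 0 0 0;-14 -34 -18 0 0 0;-14 -34 -18 0 0 0;-14 -34 -18 0 0 0",
  grip=0,
)

```text
time: 0.87
ee_pos: [0.3701, 0.2861, 0.358]
eef_rot: [[0.0, -0.959, 0.285], [0.0, 0.285, 0.959], [-1.0, -0.0, 0.0]]
contact_force: [2.1, 0.4, 0.4]
grip_width: 0.0854
```

```bash
python3 - <<'E'
from h import *
need([.5505,-.311,.36],1.3)
E
```

```text
t 0.8667 pos [0.3701 0.2861 0.358 ] yaw 73.46 F [2.1 0.4 0.4] w 0.08540682677883747
shift mm [  -2. -343. -521.] rotvec [ 1.2594e+00  2.0000e-04 -0.0000e+00]
shift in target axes [  -2.  -601.1  166.8]
```

Request:
play_rows(
  rows="0 -22 -34 0 0 0;0 -22 -34 0 0 0;0 -22 -34 0 0 0;0 -22 -34 0 0 0;0 -22 -34 0 0 0;0 -22 -34 0 0 0;0 -22 -34 0 0 0;0 -22 -34 0 0 0",
)

```text
time: 1.53
ee_pos: [0.4604, -0.0251, 0.3573]
eef_rot: [[0.0, -0.959, 0.285], [0.0, 0.285, 0.959], [-1.0, -0.0, 0.0]]
contact_force: [0.3, 0.6, -0.2]
grip_width: 0.0854
```

Request:
play_rows(
  rows="0 -22 -34 0 0 0;0 -22 -34 0 0 0;0 -22 -34 0 0 0;0 -22 -34 0 0 0;0 -22 -34 0 0 0;0 0 0 0.12 0 0;0 0 0 0.12 0 0;0 0 0 0.12 0 0",
)

```text
time: 2.2
ee_pos: [0.5174, -0.2184, 0.3563]
eef_rot: [[-0.001, -0.792, 0.61], [0.001, 0.61, 0.792], [-1.0, 0.002, -0.0]]
contact_force: [-0.2, -0.2, 0.9]
grip_width: 0.0851
```

Request:
play_rows(
  rows="0 0 0 0.12 0 0;0 0 0 0.12 0 0;0 0 0 0.12 0 0;0 0 0 0.12 0 0;0 0 0 0.12 0 0;0 0 0 0.12 0 0;0 0 0 0.12 0 0;0 0 0 0.06 0 0",
)

```text
time: 2.87
ee_pos: [0.5174, -0.2173, 0.357]
eef_rot: [[-0.0, -0.016, 1.0], [0.0, 1.0, 0.016], [-1.0, 0.0, -0.0]]
contact_force: [0.7, -0.2, -0.6]
grip_width: 0.0856
```

```bash
python3 - <<'E'
from h import *
need([.5505,-.311,.24],1.3)
a=grab("scene","s3.png",crop=(90,100,230,260),scale=4);b=grab("top","t3.png",crop=(320,110,440,260),scale=4)
E
```

```text
t 2.8667 pos [ 0.5174 -0.2173  0.357 ] yaw 0.91 F [ 0.7 -0.2 -0.6] w 0.08556243921189068
shift mm [116.9 -94.2  31.6] rotvec [-0.0069 -0.0005 -0.0004]
shift in target axes [117.  -94.4  30.9]
```

View pics/s3.png

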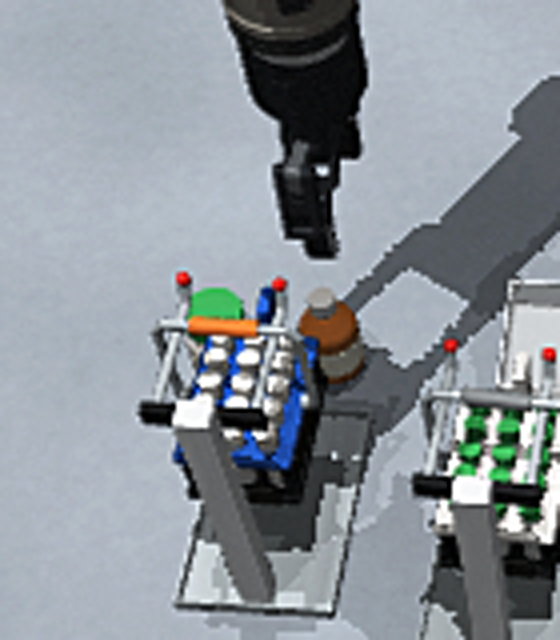

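View pics/t3.png

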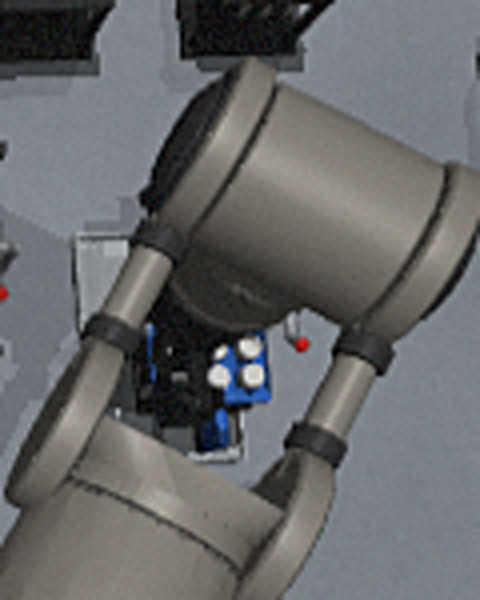

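Request:
play_rows(
  rows="0 -32 10 -0.007 0 0;0 -32 10 0 0 0;0 -30 11 0 0 0;20 0 0 0 0 0;30 0 0 0 0 0;30 0 0 0 0 0;25 0 0 0 0 0;12 0 0 0 0 0",
)

```text
time: 3.63
ee_pos: [0.5497, -0.3097, 0.236]
eef_rot: [[-0.005, -0.031, 0.999], [0.004, 0.999, 0.031], [-1.0, 0.004, -0.005]]
contact_force: [-0.9, 0.5, -0.0]
grip_width: 0.0854
```

```bash
python3 - <<'E'
from h import *
need([.5505,-.311,.24],1.3)
a=grab("scene","s4.png",crop=(90,100,230,260),scale=4)
E
```

```text
t 3.6333 pos [ 0.5497 -0.3097  0.236 ] yaw 1.8 F [-0.9  0.5 -0. ] w 0.0853843442688209
shift mm [-4.  -1.3  0.8] rotvec [ 0.0088 -0.005  -0.0039]
shift in target axes [-4.  -1.3  0.8]
```

View pics/s4.png

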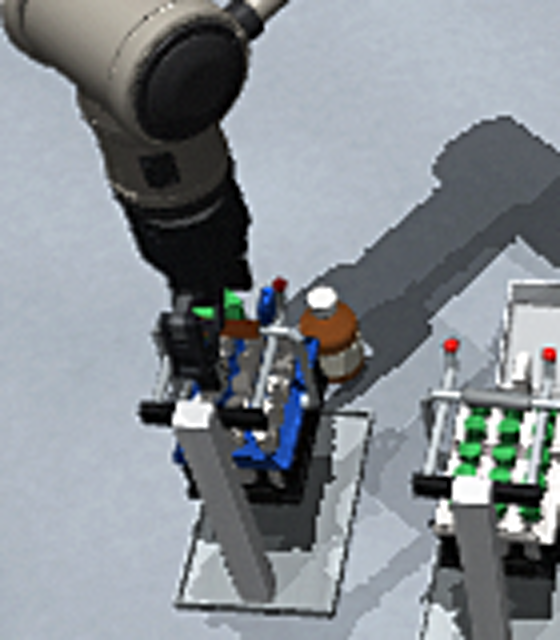

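```bash
python3 - <<'E'
from h import *
a=grab("scene")
s=env.state();p=np.array(s["ee_pos"]);R=np.array(s["eef_rot"])
for d in(0,14):
  for z in(45,57):
    print(d,z,[((proj(a,p+R@np.array([d,y,z])/1000)-[90,100])*4+2).round() for y in(-11,11)])
E
```

```text
0 45 [array([197., 381.]), array([227., 382.])]
0 57 [array([193., 394.]), array([224., 396.])]
14 45 [array([201., 392.]), array([231., 393.])]
14 57 [array([197., 405.]), array([227., 407.])]
```

Request:
play_rows(
  rows="-3 0 0 0 0 0;0 0 0 0 0 0;0 0 0 0 0 0;0 0 0 0 0 0;0 0 0 0 0 0;0 0 0 0 0 0;0 0 0 0 0 0;0 0 0 0 0 0",
  grip=1,
  newtons=70,
)

```text
time: 4.4
ee_pos: [0.5513, -0.3106, 0.2441]
eef_rot: [[0.001, -0.029, 1.0], [-0.001, 1.0, 0.029], [-1.0, -0.001, 0.001]]
contact_force: [-0.5, 0.8, 4.1]
grip_width: 0.0115
```

```bash
python3 - <<'E'
from h import *
need([.5505,-.311,.24],1.3)
a=grab("scene","s5.png",crop=(90,100,230,260),scale=4)
E
```

```text
t 4.4 pos [ 0.5513 -0.3106  0.2441] yaw 1.67 F [-0.5  0.8  4.1] w 0.011483639762132992
shift mm [ 4.1 -0.3 -0.9] rotvec [0.0065 0.0014 0.0008]
shift in target axes [ 4.1 -0.4 -0.8]
```

View pics/s5.png

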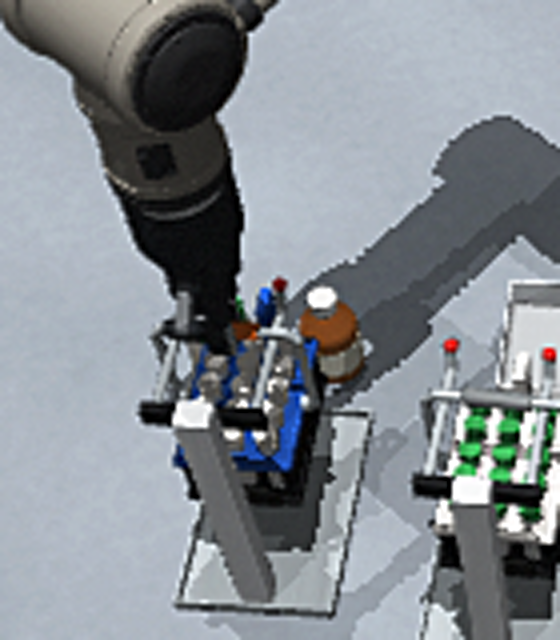

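Request:
play_rows(
  rows="0 0 0 0 0 0;0 0 0 0 0 0;-3 0 0 0 0 0;-4 0 0 0 0 0;-4 0 0 0 0 0;0 0 0 0 0 0;0 0 0 0 0 0;0 0 0 0 0 0",
)

```text
time: 5.12
ee_pos: [0.5508, -0.3104, 0.2538]
eef_rot: [[-0.001, -0.029, 1.0], [0.001, 1.0, 0.029], [-1.0, 0.001, -0.001]]
contact_force: [-1.0, 0.6, -4.0]
grip_width: 0.0112
```

```bash
python3 - <<'E'
from h import *
need([.5505,-.311,.24],1.3)
a=grab("scene","s6.png",crop=(90,100,230,260),scale=4)
E
```

```text
t 5.1167 pos [ 0.5508 -0.3104  0.2538] yaw 1.66 F [-1.   0.6 -4. ] w 0.011239865107194633
shift mm [13.8 -0.6 -0.3] rotvec [ 0.0063 -0.0007 -0.0007]
shift in target axes [13.8 -0.6 -0.3]
```

View pics/s6.png

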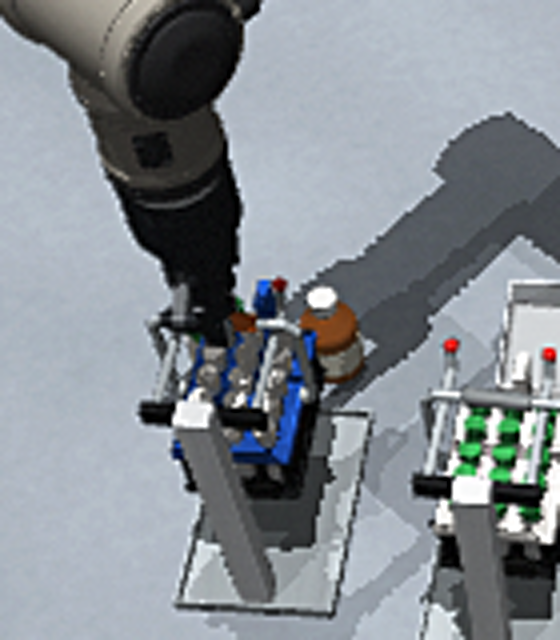

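Request:
play_rows(
  rows="-6 0 0 0 0 0;-8 0 0 0 0 0;-8 0 0 0 0 0;-6 0 0 0 0 0;0 0 -3 0 0 0;0 0 -6 0 0 0;0 0 -10 0 0 0;0 0 -12 0 0 0",
)

```text
time: 5.83
ee_pos: [0.5193, -0.3112, 0.2816]
eef_rot: [[-0.001, -0.029, 1.0], [0.001, 1.0, 0.029], [-1.0, 0.001, -0.001]]
contact_force: [0.1, -1.0, -4.3]
grip_width: 0.0116
```

```bash
python3 - <<'E'
from h import *
need([.39,-.311,.28],1.3)
a=grab("scene","s7.png",crop=(90,100,230,260),scale=4)
E
```

```text
t 5.8333 pos [ 0.5193 -0.3112  0.2816] yaw 1.69 F [ 0.1 -1.  -4.3] w 0.011585009015474382
shift mm [   1.7    4.  -129.2] rotvec [ 0.0067 -0.0008 -0.0007]
shift in target axes [   1.6    3.1 -129.2]
```

View pics/s7.png

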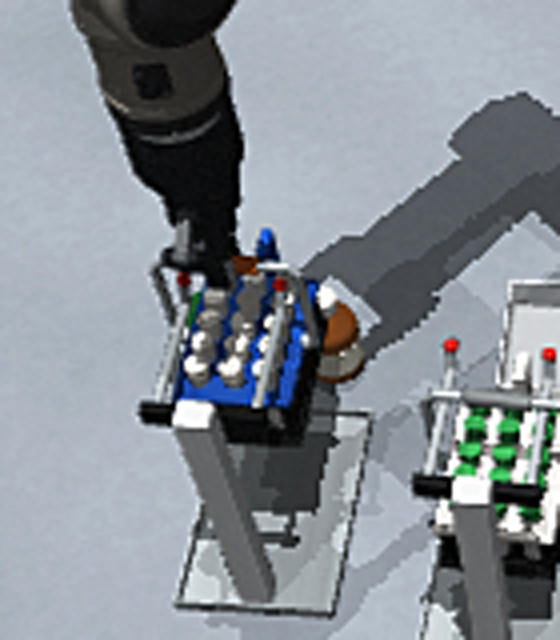

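The rack hangs level and clear, lifted above the prongs. I'll keep drawing it back to -x.

Request:
play_rows(
  rows="0 0 -16 0 0 0;0 0 -20 0 0 0;0 0 -20 0 0 0;0 0 -20 0 0 0;0 0 -20 0 0 0;0 0 -16 0 0 0;-4 0 -10 0 0 0;-10 4 -7 0 0 0",
)

```text
time: 6.55
ee_pos: [0.3894, -0.3111, 0.2956]
eef_rot: [[-0.002, -0.028, 1.0], [0.002, 1.0, 0.028], [-1.0, 0.002, -0.002]]
contact_force: [0.3, -0.2, -4.1]
grip_width: 0.0117
```

```bash
python3 - <<'E'
from h import *
need([.39,-.1,.37],13)
a=grab("scene","s8.png",crop=(90,50,290,250),scale=3)
E
```

```text
t 6.55 pos [ 0.3894 -0.3111  0.2956] yaw 1.58 F [ 0.3 -0.2 -4.1] w 0.011713220987435076
shift mm [-74.  211.1   6.3] rotvec [-0.1992 -0.0017 -0.0019]
shift in target axes [-74.4 205.6  48.1]
```

View pics/s8.png

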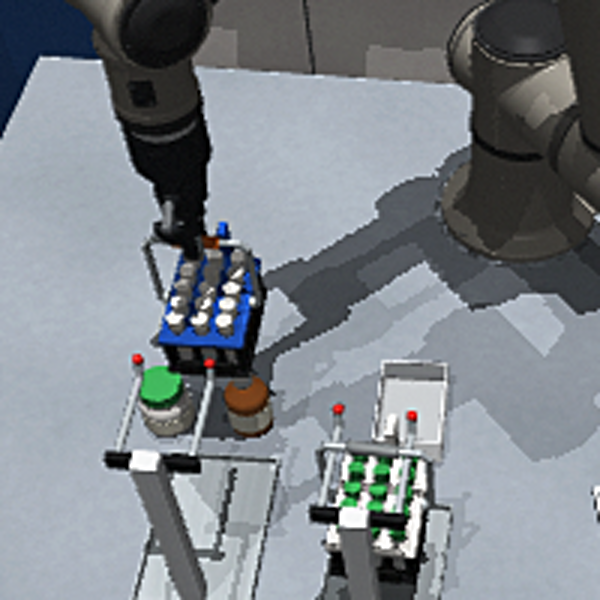

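Request:
play_rows(
  rows="-16 8 0 0 0 0;-18 16 0 0 0 0;-18 24 0 0 0 0;-14 30 0 0 0 0;-8 32 0 0 0 0;0 33 0 0 0 0;0 33 0 0 0 0;0 33 0 0 0 0",
)

```text
time: 7.27
ee_pos: [0.3852, -0.1005, 0.3713]
eef_rot: [[0.002, -0.029, 1.0], [-0.0, 1.0, 0.029], [-1.0, -0.001, 0.002]]
contact_force: [0.5, 0.2, -4.4]
grip_width: 0.0112
```

```bash
python3 - <<'E'
from h import *
need([.538,.22,.37],13)
E
```

```text
t 7.2667 pos [ 0.3852 -0.1005  0.3713] yaw 1.67 F [ 0.5  0.2 -4.4] w 0.011242546690219356
shift mm [  1.6 315.9 162.1] rotvec [-0.1977  0.0024  0.0008]
shift in target axes [  1.3 277.9 221. ]
```

Request:
play_rows(
  rows="0 33 0 0 0 0;0 33 2 0 0 0;0 33 6 0 0 0;0 28 14 -0.02 0 0;0 28 18 -0.03 0 0;0 26 20 -0.04 0 0;0 22 20 -0.04 0 0;0 18 18 -0.03 0 0",
)

```text
time: 7.93
ee_pos: [0.4709, 0.1294, 0.371]
eef_rot: [[0.002, -0.192, 0.981], [0.001, 0.981, 0.192], [-1.0, 0.001, 0.002]]
contact_force: [0.7, -0.2, -4.2]
grip_width: 0.0115
```

```bash
python3 - <<'E'
from h import *
need([.538,.22,.25],13)
E
```

```text
t 7.9333 pos [0.4709 0.1294 0.371 ] yaw 11.06 F [ 0.7 -0.2 -4.2] w 0.011477111672149144
shift mm [121.3  76.   83. ] rotvec [-0.0339  0.002  -0.0007]
shift in target axes [121.   73.2  85.8]
```

Request:
play_rows(
  rows="6 17 18 -0.02 0 0;10 16 16 -0.01 0 0;14 14 14 0 0 0;20 10 12 0 0 0;20 8 10 0 0 0;20 6 8 0 0 0;16 3 5 0 0 0;10 0 2 0 0 0",
)

```text
time: 8.6
ee_pos: [0.5376, 0.2182, 0.2525]
eef_rot: [[-0.002, -0.219, 0.976], [0.0, 0.976, 0.219], [-1.0, 0.001, -0.002]]
contact_force: [0.4, 0.2, -3.9]
grip_width: 0.0117
```

Request:
play_rows(
  rows="0 0 0 0 0 0;0 0 0 0 0 0;0 0 0 0 0 0;0 0 0 0 0 0;0 0 0 0 0 0;0 0 0 0 0 0;0 0 0 0 0 0;0 0 0 0 0 0",
)

```text
time: 9.27
ee_pos: [0.5376, 0.2166, 0.2546]
eef_rot: [[0.0, -0.217, 0.976], [0.0, 0.976, 0.217], [-1.0, 0.0, 0.0]]
contact_force: [0.4, 0.4, -4.1]
grip_width: 0.0115
```

```bash
python3 - <<'E'
from h import *
need([.538,.22,.165],13)
a=grab("scene","s9.png",crop=(260,110,400,300),scale=3.1)
b=grab("top","t9.png",crop=(140,100,270,260),scale=3.7)
E
```

```text
t 9.2667 pos [0.5376 0.2166 0.2546] yaw 12.54 F [ 0.4  0.4 -4.1] w 0.011474835837490205
shift mm [89.6  3.2  1.1] rotvec [-0.008   0.0005 -0.0001]
shift in target axes [89.6  3.2  1.2]
```

View pics/s9.png

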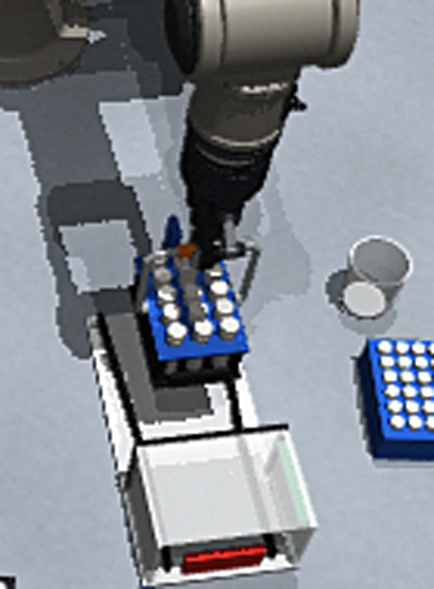

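View pics/t9.png

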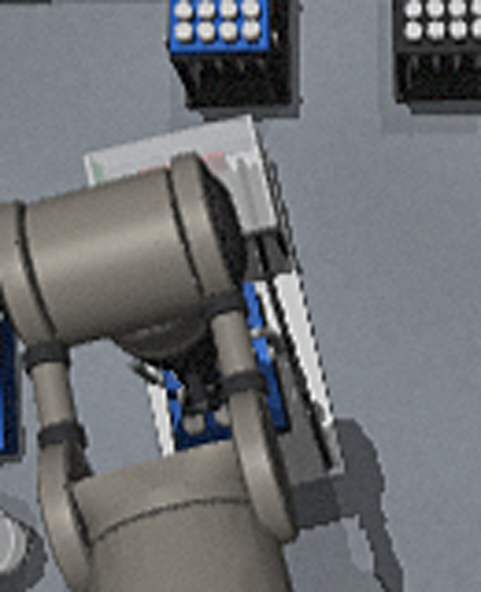

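Request:
play_rows(
  rows="6 1 0 -0.008 0 0;10 1 0.5 0 0 0;14 1 0.5 0 0 0;14 0 0 0 0 0;13 0 0 0 0 0;10 0 0 0 0 0;5 0 0 0 0 0;0 0 0 0 0 0",
)

```text
time: 10.03
ee_pos: [0.5371, 0.2197, 0.1806]
eef_rot: [[-0.003, -0.225, 0.974], [-0.001, 0.974, 0.225], [-1.0, -0.0, -0.003]]
contact_force: [0.4, 0.2, -4.5]
grip_width: 0.0116
```

```bash
python3 - <<'E'
from h import *
need([.538,.22,.165],13)
a=grab("scene","s10.png",crop=(270,150,380,290),scale=4.2)
b=grab("top","t10.png",crop=(150,120,260,260),scale=4.2)
import pickle;pickle.dump((a,b),open("f1.pkl","wb"))
E
```

```text
t 10.0333 pos [0.5371 0.2197 0.1806] yaw 13.01 F [ 0.4  0.2 -4.5] w 0.011573822084465932
shift mm [15.6  0.1  1. ] rotvec [ 0.0001 -0.003   0.    ]
shift in target axes [15.6  0.1  0.9]
```

View pics/s10.png

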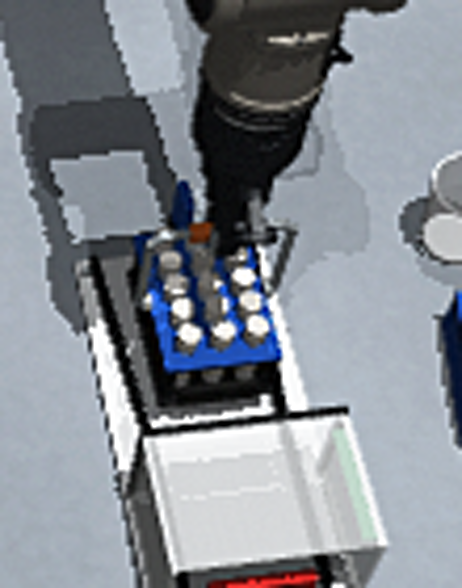

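View pics/t10.png

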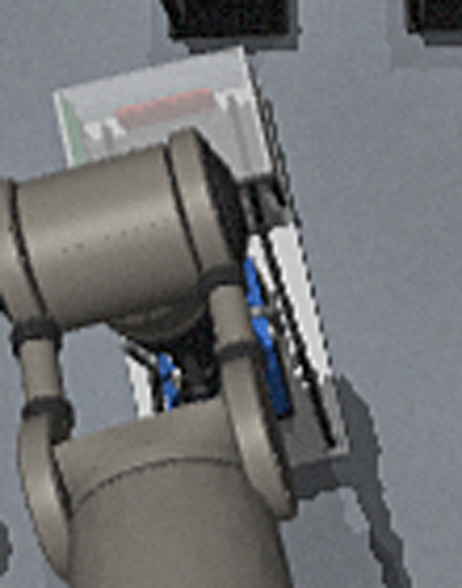

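```bash
python3 - <<'E'
from h import *
import pickle
a,b=pickle.load(open("f1.pkl","rb"))
def lane(P,o,yaw):
    y=np.radians(yaw);d=P[:2]-o;return (np.array([d@[np.cos(y),np.sin(y)],d@[-np.sin(y),np.cos(y)]])*1000).round(1)
so=np.array([.6028,.2369]);to=np.array([.6002,.2323])
pa=lambda x,y,z:plane(a,270-.5+(x+.5)/4.2,150-.5+(y+.5)/4.2,z)
pb=lambda x,y,z:plane(b,150-.5+(x+.5)/4.2,120-.5+(y+.5)/4.2,z)
z=.0365
print("nose bottom corners", lane(pa(160,402,z),so,13.2),lane(pa(280,390,z),so,13.2))
print("plate nose corners (z=u+.066?)", [ (h,lane(pa(170,368,z+h),so,13.2),lane(pa(283,358,z+h),so,13.2)) for h in(.062,.068)])
print("guides: left", lane(pa(93,262,.028),so,13.2),lane(pa(148,430,.028),so,13.2),"right",lane(pa(282,405,.028),so,13.2))
# top view right side (-y) plate edge and guides
print("top: plate -y edge",[lane(pb(x,y,z+.066),to,13.2) for x,y in((256,258),(292,410))],"guide",[lane(pb(x,y,.028),to,13.2) for x,y in((335,445),(262,235))])
E
```

```text
nose bottom corners [ -8.1 -42.5] [-5.5 52. ]
plate nose corners (z=u+.066?) [(0.062, array([ -2.6, -43.3]), array([ 0.7, 42. ])), (0.068, array([  0.7, -44.8]), array([ 4. , 40.1]))]
guides: left [-147.   -66.9] [ 10.1 -54.9] right [ 3.2 52.8]
top: plate -y edge [array([ -8.1, -46.3]), array([-128.6,  -45. ])] guide [array([-154.6,  -66.7]), array([ 26. , -50.9])]
```

Request:
play_rows(
  rows="3 0 0 -0.01 0 0;4 0 0 0 0 0;4 0 0 0 0 0;4 0 0 0 0 0;3 0 0 0 0 0;2 0 0 0 0 0;1 0 0 0 0 0;1 0 0 0 0 0",
)

```text
time: 10.8
ee_pos: [0.5379, 0.2198, 0.1602]
eef_rot: [[0.0, -0.235, 0.972], [0.0, 0.972, 0.235], [-1.0, 0.0, 0.0]]
contact_force: [-0.2, -0.5, -3.8]
grip_width: 0.0111
```

Request:
play_rows(
  rows="0.5 0 0 0 0 0;0.5 0 0 0 0 0;0.5 0 0 0 0 0;0.5 0 0 0 0 0;0.5 0 0 0 0 0;0 0 0 0 0 0;0 0 0 0 0 0;0 0 0 0 0 0",
)

```text
time: 11.47
ee_pos: [0.5379, 0.2199, 0.1578]
eef_rot: [[0.0, -0.235, 0.972], [0.0, 0.972, 0.235], [-1.0, 0.0, 0.0]]
contact_force: [-0.4, -0.4, -5.2]
grip_width: 0.0114
```

Request:
play_rows(
  rows="0.5 0 0 0 0 0;0.5 0 0 0 0 0;0.5 0 0 0 0 0;0.5 0 0 0 0 0;0 0 0 0 0 0;0 0 0 0 0 0;0 0 0 0 0 0;0 0 0 0 0 0",
)

```text
time: 12.13
ee_pos: [0.5379, 0.2199, 0.1558]
eef_rot: [[0.0, -0.235, 0.972], [0.0, 0.972, 0.235], [-1.0, 0.0, 0.0]]
contact_force: [-0.3, -0.1, -4.5]
grip_width: 0.0114
```

```bash
python3 - <<'E'
from h import *
a=grab("scene","s11.png",crop=(270,150,380,290),scale=4.2)
E
```

```text
(no output)
```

View pics/s11.png

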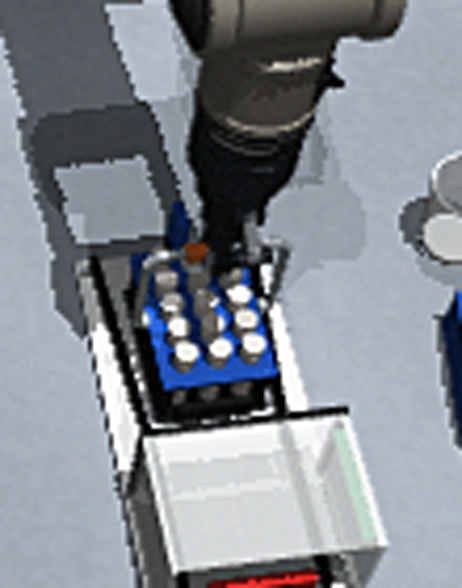

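The rack is centred between the guides and still carried at -4.5 N. I'm lowering further in half-millimetre steps until it touches.

Request:
play_rows(
  rows="0.5 0 0 0 0 0;0.5 0 0 0 0 0;0.5 0 0 0 0 0;0.5 0 0 0 0 0;0 0 0 0 0 0;0 0 0 0 0 0;0 0 0 0 0 0;0 0 0 0 0 0",
)

```text
time: 12.85
ee_pos: [0.5382, 0.2199, 0.1545]
eef_rot: [[0.001, -0.235, 0.972], [0.0, 0.972, 0.235], [-1.0, 0.0, 0.001]]
contact_force: [0.4, -0.2, 4.3]
grip_width: 0.0116
```

Request:
play_rows(
  rows="0.5 0 0 0 0 0;0.5 0 0 0 0 0;0.5 0 0 0 0 0;0.5 0 0 0 0 0;0 0 0 0 0 0;0 0 0 0 0 0;0 0 0 0 0 0;0 0 0 0 0 0",
)

```text
time: 13.52
ee_pos: [0.5392, 0.2202, 0.1544]
eef_rot: [[0.005, -0.235, 0.972], [0.001, 0.972, 0.235], [-1.0, 0.0, 0.005]]
contact_force: [-0.7, -0.4, 14.0]
grip_width: 0.0116
```

Request:
play_rows(
  rows="-1 0 0 0 0 0;-1 0 0 0 0 0;-0.5 0 0 0 0 0;0 0 0 0 0 0;0 0 0 0 0 0;0 0 0 0 0 0;0 0 0 0 0 0;0 0 0 0 0 0",
)

```text
time: 14.18
ee_pos: [0.5381, 0.2199, 0.1545]
eef_rot: [[0.001, -0.235, 0.972], [0.0, 0.972, 0.235], [-1.0, 0.0, 0.001]]
contact_force: [0.6, 0.1, 5.1]
grip_width: 0.0117
```

Request:
play_rows(
  rows="0 0 0 0 0 0;0 0 0 0 0 0;0 0 0 0 0 0;0 0 0 0 0 0;0 0 0 0 0 0;0 0 0 0 0 0;0 0 0 0 0 0;0 0 0 0 0 0",
  grip=0.5,
)

```text
time: 14.85
ee_pos: [0.5378, 0.2199, 0.1543]
eef_rot: [[0.0, -0.235, 0.972], [0.0, 0.972, 0.235], [-1.0, 0.0, 0.0]]
contact_force: [0.3, -0.8, -0.3]
grip_width: 0.0428
```

```bash
python3 - <<'E'
from h import *
a=grab("scene","s12.png",crop=(270,150,380,290),scale=4.2)
E
```

```text
(no output)
```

View pics/s12.png

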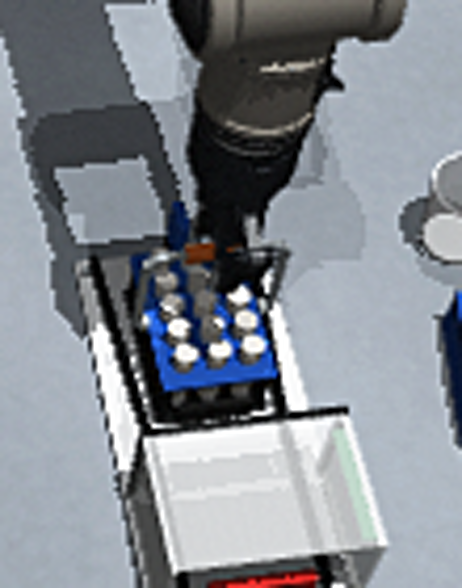

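Request:
play_rows(
  rows="-8 0 0 0 0 0;-14 0 0 0 0 0;-14 0 0 0 0 0;-14 0 0 0 0 0;0 0 -14 0 0 0;0 0 -14 0 0 0;0 0 -14 0 0 0;0 0 -14 0 0 0",
)

```text
time: 15.57
ee_pos: [0.4829, 0.2066, 0.2051]
eef_rot: [[0.001, -0.235, 0.972], [0.0, 0.972, 0.235], [-1.0, 0.0, 0.001]]
contact_force: [0.1, -0.1, -0.2]
grip_width: 0.0428
```

Request:
play_rows(
  rows="0 0 0 0 0 0;0 0 0 0 0 0;0 0 0 0 0 0;0 0 0 0 0 0;0 0 0 0 0 0;10 0 0 0 0 0;12 0 0 0 0 0;12 0 0 0 0 0",
  grip=1,
)

```text
time: 16.23
ee_pos: [0.4836, 0.2067, 0.1692]
eef_rot: [[0.0, -0.235, 0.972], [0.0, 0.972, 0.235], [-1.0, 0.0, 0.0]]
contact_force: [-0.4, 0.8, 0.2]
grip_width: -0.0002
```

```bash
python3 - <<'E'
from h import *
need([.538-.05*.974,.22-.05*.225,.144],13)
a=grab("scene","s13.png",crop=(270,150,380,290),scale=4.2)
E
```

```text
t 16.2333 pos [0.4836 0.2067 0.1692] yaw 13.58 F [-0.4  0.8  0.2] w -0.00017956454816511492
shift mm [25.2  0.7  6. ] rotvec [ 0.01    0.0001 -0.0001]
shift in target axes [25.2  0.7  6. ]
```

View pics/s13.png

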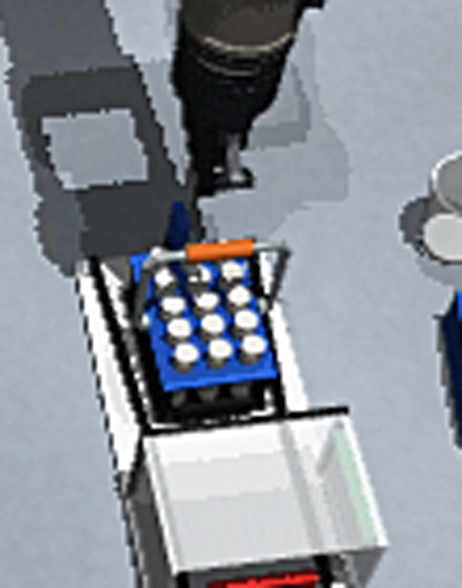

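Request:
play_rows(
  rows="10 0 0 0 0 0;10 0 3 0 0 0;3 0 8 0 0 0;0 0 10 0 0 0;0 0 8 0 0 0;0 0 7 0 0 0;0 0 7 0 0 0;0 0 7 0 0 0",
)

```text
time: 16.95
ee_pos: [0.5328, 0.2186, 0.1474]
eef_rot: [[0.0, -0.235, 0.972], [0.0, 0.972, 0.235], [-1.0, 0.0, 0.0]]
contact_force: [-0.1, -0.1, -0.3]
grip_width: 0.0003
```

Request:
play_rows(
  rows="0 0 7 0 0 0;0 0 7 0 0 0;0 0 6 0 0 0;0 0 4 0 0 0;0 0 0 0 0 0;0 0 0 0 0 0;0 0 0 0 0 0;0 0 0 0 0 0",
)

```text
time: 17.62
ee_pos: [0.555, 0.224, 0.1473]
eef_rot: [[-0.0, -0.235, 0.972], [0.0, 0.972, 0.235], [-1.0, 0.0, -0.0]]
contact_force: [0.2, 0.9, -0.6]
grip_width: 0.0001
```

```bash
python3 - <<'E'
from h import *
need([.538,.22,.144],13)
a=grab("scene","s14.png",crop=(270,150,380,290),scale=4.2)
E
```

```text
t 17.6167 pos [0.555  0.224  0.1473] yaw 13.58 F [ 0.2  0.9 -0.6] w 8.76402975732912e-05
shift mm [  3.3   0.1 -17.5] rotvec [ 0.0101 -0.0002 -0.0001]
shift in target axes [  3.3  -0.1 -17.5]
```

View pics/s14.png

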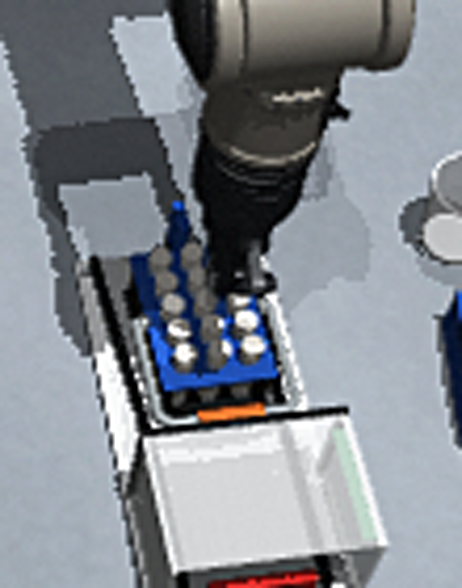

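Request:
play_rows(
  rows="-20 0 0 0 0 0;-25 0 -5 0 0 0;-25 0 -15 -0.12 0 0;-10 0 -25 -0.12 0 0;0 0 -15 -0.12 0 0;0 0 -15 -0.12 0 0;0 0 -15 -0.12 0 0;0 0 -10 -0.12 0 0",
)

```text
time: 18.33
ee_pos: [0.4673, 0.1775, 0.2276]
eef_rot: [[-0.0, -0.821, 0.571], [0.0, 0.571, 0.821], [-1.0, 0.0, -0.0]]
contact_force: [-0.2, 0.6, -0.1]
grip_width: 0.0004
```

Request:
play_rows(
  rows="0 0 0 -0.12 0 0;0 0 0 -0.12 0 0;0 0 0 -0.12 0 0;0 0 0 -0.12 0 0;0 0 0 -0.12 0 0;0 0 0 -0.12 0 0;0 0 0 -0.12 0 0;0 0 0 0 0 0",
  grip=0.35,
)

```text
time: 19.0
ee_pos: [0.4686, 0.178, 0.2275]
eef_rot: [[0.0, -0.974, -0.228], [0.0, -0.228, 0.974], [-1.0, -0.0, 0.0]]
contact_force: [0.9, 0.0, -0.2]
grip_width: 0.0553
```

```bash
python3 - <<'E'
from h import *
need([.4581,.2016,.067],103.2)
a=grab("scene","s15.png",crop=(270,120,380,290),scale=3.5)
b=grab("top","t15.png",crop=(150,120,260,260),scale=4.2)
import pickle;pickle.dump((a,b),open("f2.pkl","wb"))
E
```

```text
t 19.0 pos [0.4686 0.178  0.2275] yaw 103.21 F [ 0.9  0.  -0.2] w 0.05527922227608725
shift mm [160.5   4.8  25.4] rotvec [0.0001 0.     0.0003]
shift in target axes [160.5   4.8  25.4]
```

View pics/s15.png

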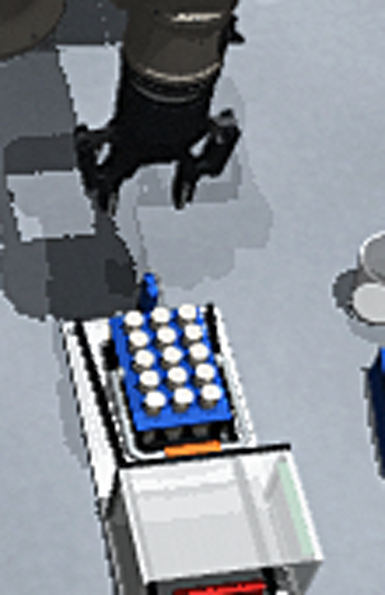

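View pics/t15.png

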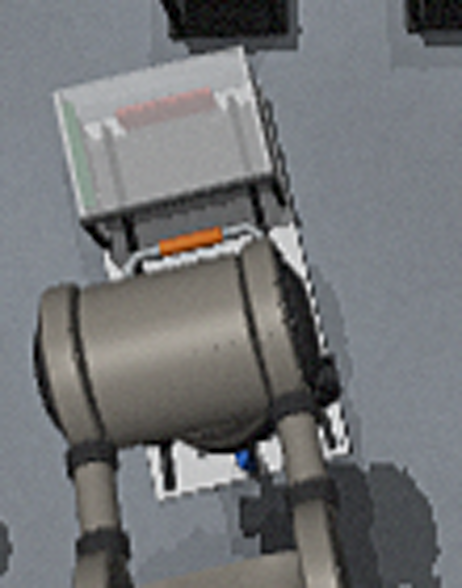

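```bash
python3 - <<'E'
from h import *
import pickle
a,b=pickle.load(open("f2.pkl","rb"))
pa=lambda x,y,z:plane(a,270-.5+(x+.5)/3.5,120-.5+(y+.5)/3.5,z)
pb=lambda x,y,z:plane(b,150-.5+(x+.5)/4.2,120-.5+(y+.5)/4.2,z)
ca,sa,_=orange(a,(290,200,360,270));cb,sb,_=orange(b,(170,150,220,190));print(ca,sa,cb,sb,tri(a,ca,b,cb),plane(a,*ca,.065),plane(b,*cb,.065))
print("fin top far end", pa(149,275,.086),"fin junction",pa(150,300,.086),"topview tip",pb(243,450,.086),pb(243,468,.086))
cv2.imwrite("pics/s15b.png",cv2.resize(a["frame"][190:225,295:335],None,fx=14,fy=14,interpolation=0))
print("plate rear corners",pa(112,318,.076),pa(207,305,.076),"nose",pa(135,428,.076),pa(231,412,.076))
E
```

```text
[325.225 247.75 ] [317 246  16   4  40] [194.97777778 176.86666667] [188 174  15   6  45] (array([0.62572846, 0.24318769, 0.06733603]), np.float64(0.004517361775615884)) [0.62424028 0.24582871 0.065     ] [0.62615938 0.24125565 0.065     ]
fin top far end [0.45187626 0.20107334 0.086     ] fin junction [0.48076553 0.20223153 0.086     ] topview tip [0.45751077 0.19830637 0.086     ] [0.44381835 0.19839423 0.086     ]
plate rear corners [0.4978247  0.16772311 0.076     ] [0.47451124 0.25759554 0.076     ] nose [0.61451789 0.190934   0.076     ] [0.58996334 0.27753859 0.076     ]
```

View pics/s15b.png

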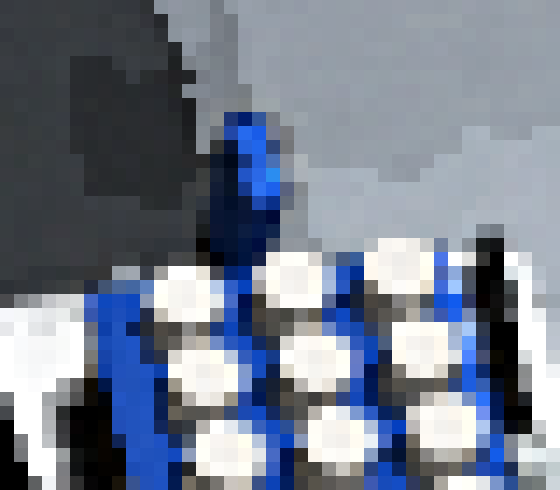

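Request:
play_rows(
  rows="10 3 12 0 0 0;20 3 13 0 0 0;25 1 0 0 0 0;25 0 0 0 0 0;25 0 0 0 0 0;20 0 0 0 0 0;10 0 0 0 0 0;0 0 0 0 0 0",
)

```text
time: 19.77
ee_pos: [0.4551, 0.2005, 0.0905]
eef_rot: [[-0.004, -0.975, -0.222], [-0.001, -0.222, 0.975], [-1.0, 0.004, -0.0]]
contact_force: [-1.4, -0.4, 0.1]
grip_width: 0.0559
```

```bash
python3 - <<'E'
from h import *
need([.457,.2015,.067],103.2)
a=grab("scene","s16.png",crop=(270,120,380,290),scale=3.5)
E
```

```text
t 19.7667 pos [0.4551 0.2005 0.0905] yaw 102.83 F [-1.4 -0.4  0.1] w 0.05586735502547244
shift mm [23.4 -2.2  0.6] rotvec [-0.0065 -0.0001 -0.0042]
shift in target axes [23.5 -2.1  0.6]
```

View pics/s16.png

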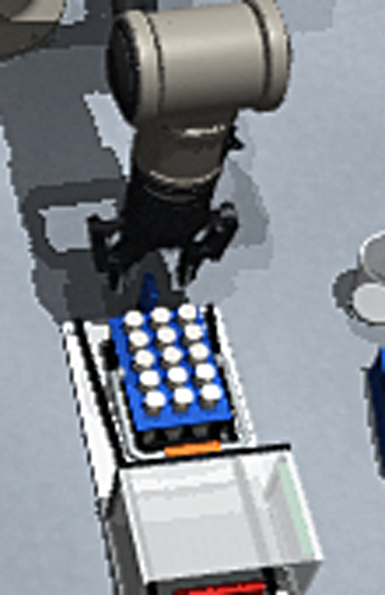

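Request:
play_rows(
  rows="8 0 0 0 0 0;8 0 0 0 0 0;6 0 0 0 0 0;0 0 0 0 0 0;0 0 0 0 0 0;0 0 0 0 0 0;0 0 0 0 0 0;0 0 0 0 0 0",
)

```text
time: 20.48
ee_pos: [0.4565, 0.2009, 0.0706]
eef_rot: [[0.001, -0.975, -0.224], [0.0, -0.224, 0.975], [-1.0, -0.001, 0.0]]
contact_force: [0.1, -0.2, 0.6]
grip_width: 0.0558
```

Request:
play_rows(
  rows="0 0 0 0 0 0;0 0 0 0 0 0;0 0 0 0 0 0;0 0 0 0 0 0;0 0 0 0 0 0;0 0 0 0 0 0;0 0 0 0 0 0;0 0 0 0 0 0",
  grip=1,
  newtons=45,
)

```text
time: 21.15
ee_pos: [0.4564, 0.2009, 0.0704]
eef_rot: [[0.0, -0.975, -0.224], [0.0, -0.224, 0.975], [-1.0, -0.0, 0.0]]
contact_force: [-0.7, 0.5, 2.9]
grip_width: 0.0095
```

```bash
python3 - <<'E'
from h import *
need([.457+.145*.9736,.2015+.145*.228,.067],103.2)
a=grab("scene","s17.png",crop=(270,120,380,290),scale=3.5)
E
```

```text
t 21.15 pos [0.4564 0.2009 0.0704] yaw 102.97 F [-0.7  0.5  2.9] w 0.009452453420988232
shift mm [   3.5 -145.7    1. ] rotvec [-0.0041  0.0002  0.0003]
shift in target axes [   3.4 -145.7    0.4]
```

View pics/s17.png

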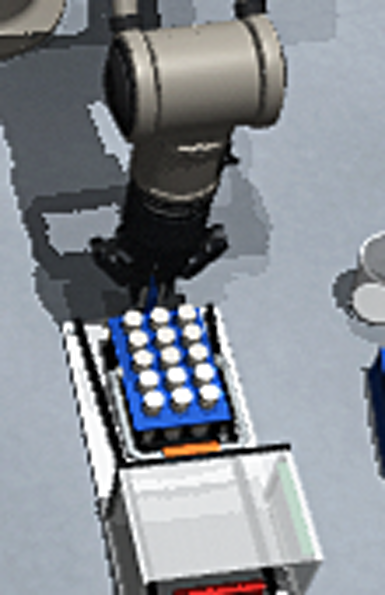

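Request:
play_rows(
  rows="0 -5 0 0 0 0;0 -8 0 0 0 0;0 -8 0 0 0 0;0 -8 0 0 0 0;0 -8 0 0 0 0;0 -8 0 0 0 0;0 -6 0 0 0 0;0 -4 0 0 0 0",
)

```text
time: 21.87
ee_pos: [0.5088, 0.2128, 0.0704]
eef_rot: [[-0.004, -0.975, -0.224], [-0.001, -0.224, 0.975], [-1.0, 0.004, -0.0]]
contact_force: [-9.4, -1.9, 11.0]
grip_width: 0.0093
```

```bash
python3 - <<'E'
from h import *
need([.457+.145*.9736,.2015+.145*.228,.067],103.2)
a=grab("scene","s18.png",crop=(270,150,380,310),scale=4)
b=grab("top","t18.png",crop=(150,120,260,260),scale=4.2)
E
```

```text
t 21.8667 pos [0.5088 0.2128 0.0704] yaw 102.96 F [-9.4 -1.9 11. ] w 0.009251440744681396
shift mm [  3.1 -92.    1.1] rotvec [-0.0042 -0.0001 -0.0036]
shift in target axes [  3.4 -92.    0.7]
```

View pics/s18.png

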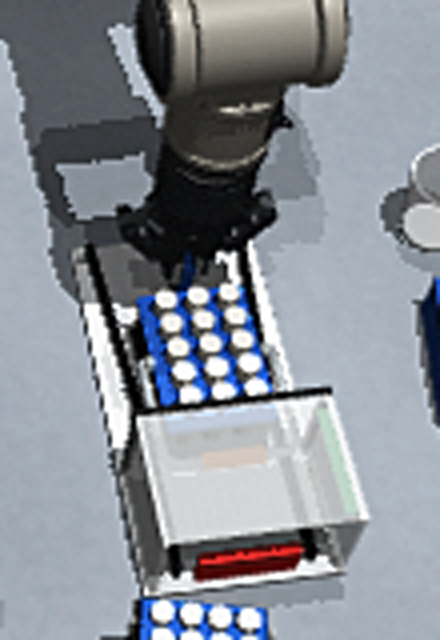

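View pics/t18.png

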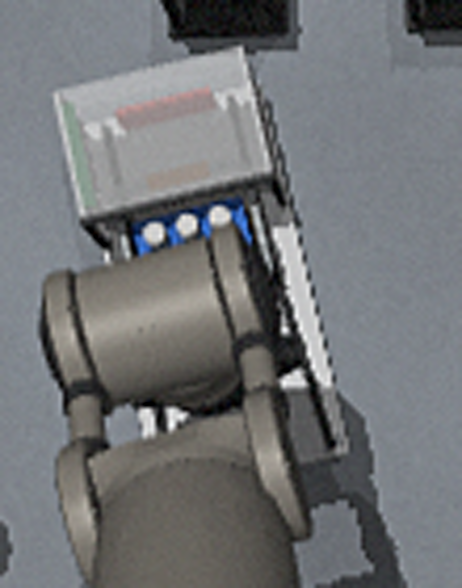

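Request:
play_rows(
  rows="-0.5 -5 0 0 0 0;0 -7 0 0 0 0;0 -7 0 0 0 0;0 -7 0 0 0 0;0 -7 0 0 0 0;0 -7 0 0 0 0;0 -7 0 0 0 0;0 -5 0 0 0 0",
)

```text
time: 22.63
ee_pos: [0.5616, 0.225, 0.0705]
eef_rot: [[0.0, -0.975, -0.224], [0.0, -0.224, 0.975], [-1.0, -0.0, 0.0]]
contact_force: [-1.6, -1.0, -0.5]
grip_width: 0.0092
```

Request:
play_rows(
  rows="0 -5 0 0 0 0;0 -6 0 0 0 0;0 -5 0 0 0 0;0 -4 0 0 0 0;0 -3 0 0 0 0;0 -2 0 0 0 0;0 -1 0 0 0 0;0 0 0 0 0 0",
)

```text
time: 23.3
ee_pos: [0.5862, 0.2307, 0.0707]
eef_rot: [[0.0, -0.975, -0.224], [0.0, -0.224, 0.975], [-1.0, -0.001, 0.0]]
contact_force: [-0.3, 0.1, -3.2]
grip_width: 0.0093
```

```bash
python3 - <<'E'
from h import *
need([.457+.145*.9736,.2015+.145*.228,.067],103.2)
a=grab("scene","s19.png",crop=(270,150,380,310),scale=4)
b=grab("top","t19.png",crop=(150,120,260,260),scale=4.2)
E
```

```text
t 23.3 pos [0.5862 0.2307 0.0707] yaw 102.96 F [-0.3  0.1 -3.2] w 0.009348432000125868
shift mm [  3.7 -12.5   1.1] rotvec [-0.0042  0.0001  0.0005]
shift in target axes [  3.7 -12.5   1. ]
```

View pics/s19.png

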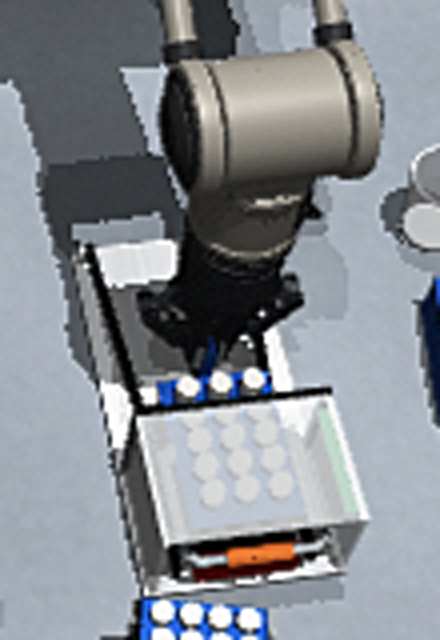

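View pics/t19.png

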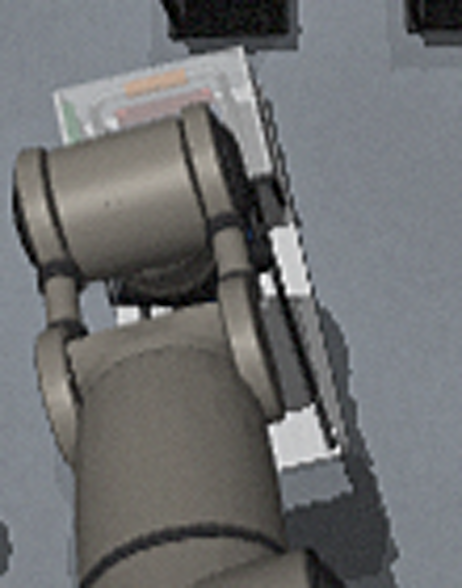

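About 12 mm are left. Bail is over the stop, as expected. I'll push on slowly and watch for the contact force to rise.

Request:
play_rows(
  rows="0 -2 0 0 0 0;0 -2 0 0 0 0;0 -2 0 0 0 0;0 -2 0 0 0 0;0 -1 0 0 0 0;0 -1 0 0 0 0;0 0 0 0 0 0;0 0 0 0 0 0",
)

```text
time: 24.07
ee_pos: [0.5955, 0.2329, 0.0707]
eef_rot: [[-0.0, -0.975, -0.224], [0.0, -0.224, 0.975], [-1.0, 0.0, 0.0]]
contact_force: [-2.1, -0.8, -1.4]
grip_width: 0.0092
```

Request:
play_rows(
  rows="0 -1 0 0 0 0;0 -1 0 0 0 0;0 -1 0 0 0 0;0 -1 0 0 0 0;0 0 0 0 0 0;0 0 0 0 0 0;0 0 0 0 0 0;0 0 0 0 0 0",
)

```text
time: 24.73
ee_pos: [0.5956, 0.2333, 0.0708]
eef_rot: [[-0.009, -0.974, -0.224], [-0.002, -0.224, 0.974], [-1.0, 0.009, 0.0]]
contact_force: [-17.8, -3.4, 9.5]
grip_width: 0.0094
```

Request:
play_rows(
  rows="0 1 0 0 0 0;0 1 0 0 0 0;0 0.5 0 0 0 0;0 0 0 0 0 0;0 0 0 0 0 0;0 0 0 0 0 0;0 0 0 0 0 0;0 0 0 0 0 0",
)

```text
time: 25.4
ee_pos: [0.5956, 0.2332, 0.0708]
eef_rot: [[-0.003, -0.975, -0.224], [-0.0, -0.224, 0.975], [-1.0, 0.003, 0.0]]
contact_force: [-8.6, -1.7, 2.6]
grip_width: 0.0094
```

Request:
play_rows(
  rows="0 0 0 0 0 0;0 0 0 0 0 0;0 0 0 0 0 0;0 0 0 0 0 0;0 0 0 0 0 0;0 0 0 0 0 0;0 0 0 0 0 0;0 0 0 0 0 0",
  grip=0.5,
)

```text
time: 26.07
ee_pos: [0.5972, 0.2332, 0.0708]
eef_rot: [[0.0, -0.975, -0.224], [0.0, -0.224, 0.975], [-1.0, -0.0, 0.0]]
contact_force: [-0.7, 0.2, 0.3]
grip_width: 0.0428
```

Request:
play_rows(
  rows="-5 0 0 0 0 0;-10 0 0 0 0 0;-20 0 0 0 0 0;-30 0 0 0 0 0;-30 0 0 0 0 0;-30 10 0 0 0 0;-20 30 0 0 0 0;0 30 0 0 0 0",
)

```text
time: 26.73
ee_pos: [0.5308, 0.218, 0.2216]
eef_rot: [[0.01, -0.975, -0.224], [0.003, -0.224, 0.975], [-1.0, -0.011, 0.0]]
contact_force: [0.0, -0.6, 0.9]
grip_width: 0.0426
```

Request:
play_rows(
  rows="0 40 0 0 0 0;0 40 0 0 0 0;0 30 0 0 0 0;0 0 -40 0 0 0;0 0 -40 0 0 0;0 0 -40 0 0 0;0 0 -40 0 0 0;0 0 -30 0 0 0",
)

```text
time: 27.4
ee_pos: [0.4649, 0.0051, 0.2172]
eef_rot: [[0.003, -0.975, -0.224], [-0.001, -0.224, 0.975], [-1.0, -0.002, -0.001]]
contact_force: [0.0, 0.2, 0.5]
grip_width: 0.0429
```

```bash
python3 - <<'E'
from h import *
need([.457,.2,.067],103.2)
a=grab("scene","s20.png",crop=(270,170,380,310),scale=4.2)
b=grab("top","t20.png",crop=(150,120,260,260),scale=4.2)
cv2.imwrite("pics/s20f.png",cv2.resize(a["frame"],None,fx=1.5,fy=1.5))
import pickle;pickle.dump((a,b),open("f3.pkl","wb"))
E
```

```text
t 27.4 pos [0.4649 0.0051 0.2172] yaw 102.93 F [0.  0.2 0.5] w 0.04287749567959234
shift mm [150.  -35.6 192. ] rotvec [-0.0047 -0.0014  0.0023]
shift in target axes [150.2 -36.8 191.6]
```

View pics/s20.png

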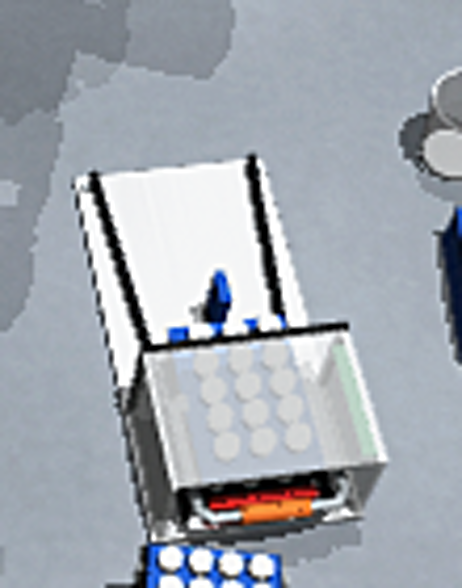

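View pics/t20.png

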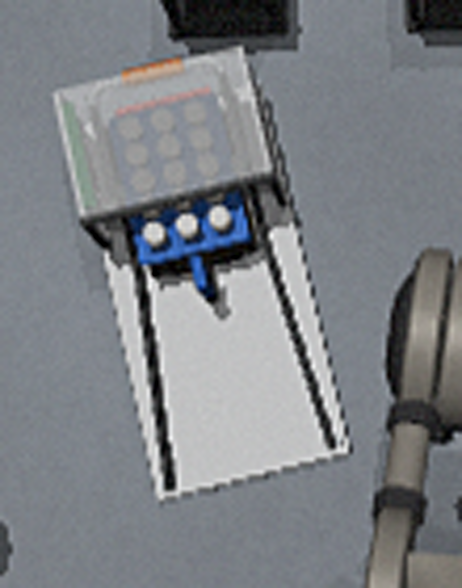

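View pics/s20f.png

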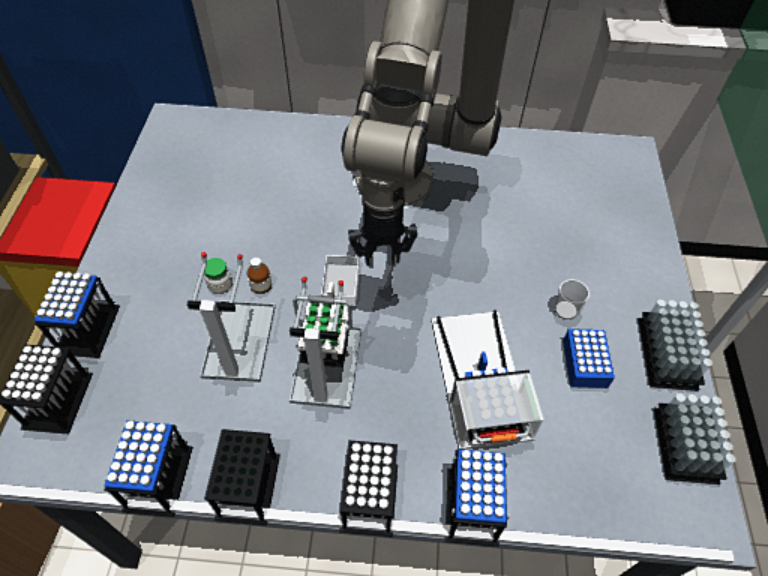

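```bash
python3 - <<'E'
from h import *
import pickle
a,b=pickle.load(open("f3.pkl","rb"))
def lane(P,o,yaw=13.2):
    y=np.radians(yaw);d=P[:2]-o;return (np.array([d@[np.cos(y),np.sin(y)],d@[-np.sin(y),np.cos(y)]])*1000).round(1)
so=np.array([.6028,.2369]);to=np.array([.6002,.2323]);m=(so+to)/2
ca,sa,_=orange(a,(300,270,380,310));print(ca,sa,lane(plane(a,*ca,.065),so))
pb=lambda x,y:(150-.5+(x+.5)/4.2,120-.5+(y+.5)/4.2)
pa=lambda x,y:(270-.5+(x+.5)/4.2,170-.5+(y+.5)/4.2)
print("top bar",lane(plane(b,*pb(154,71),.065),to))
P,e=tri(a,ca,b,pb(154,71));print(P,e,lane(P,m))
print("rear plate corners top",[lane(plane(b,*pb(*q),.076),to) for q in((143,266),(250,240))])
print("stop top edge far side from top view", [lane(plane(b,*pb(*q),z),to) for q in((115,112),(210,92)) for z in(.03,.05)])
E
```

```text
[335.28985507 291.07246377] [327 289  17   6  69] [167.9  -1.3]
top bar [170.1  -0.7]
[0.76636879 0.27234681 0.06423654] 0.003527771634042006 [169.1  -0.9]
rear plate corners top [array([14.2, 42.4]), array([ 13.1, -43.5])]
stop top edge far side from top view [array([156.7,  41.5]), array([150.,  39.]), array([153.3, -38. ]), array([146.6, -39.3])]
```

```bash
python3 - <<'E'
from station import env
print(env.close_job())
E
```

```text
the job is handed in; nothing more can be done
None
```

The blue rack is fully home under the clear cover. I handed the job in at about 27.5 s of the 62 s allowed.

I lifted the rack by its sleeve, drew it off the hook and carried it past the white rack on the near side. I set it upright in the lane front, folded the bail flat, then slid it in by the fin until it stopped, and let go.

**Final checks:**
- **Stop contact:** the push ended abruptly. Force rose from about 2 N to 18 N and the rack stopped, after 143 mm of travel.
- **Position:** after release, the bail bar measured 169 mm along the lane (170 mm expected), about 1 mm off centre. The rack's rear edge measured 13 to 14 mm (15 mm expected). Both are within camera accuracy.
- **Surroundings:** the bail is flat and the gripper is clear. In the last picture the white rack still hangs, and the other things look unmoved.

**Disagreements:** the two cameras differed by about 3 to 6 mm sideways throughout, so I averaged them or compared the rack and lane within the same picture. When I set the rack down it was pressed briefly with 14 N; I eased this off before opening the gripper.

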